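Prop the grooming box lid on its stay

TASK

Open the green grooming box and swing its lid right back until it leans on its hinge stop by itself, then flip the wooden stay inside up until it rests against its own stop, just past upright. Take the lid again, ease it forward and leave it resting on the stay's rubber tip, caught by the block under the lid, so the box can air. Never let the lid drop, and leave everything else where it is.

Things in the scene. Friction and masses are not known exactly. Their poses are not given: they have to be found in the camera images.
- box: Green plywood dog-grooming box, 200 (x) x 320 (y) x 110 mm high, walls 9 mm, inner floor at z = 13 mm; it does not move. Origin at the centre of its underside; x points to the hinge side (rear), -x to the front, y along its length. A 6 mm divider runs front to rear at y = -60 mm, top at z = 76 mm, the stay above it. Carry handles on the short ends stand out to y = +-182 mm.
- lid (a joint): Hinge angle of the green lid (rad): 0 closed, grows as the front edge rises and swings back; at its stop, 1.85, it leans back past upright and stays. Let go below 1.57 it falls shut unless propped. Propped on the stay it reads 1.08 to 1.12. About 0.42 kg, light hinge friction. Panel 210 mm from hinge line to front edge, 324 mm wide, 12 mm thick, its underside level with the hinge line.
- lid_hinge (a point): Middle of the hinge line, at the rear top rim of the box: box frame (100, 0, 110) mm; the line runs along the box's y. The point's axes are the lid frame: with the lid closed they equal the box's; they turn with the lid about y.
- lid_pull (a point): Centre of the steel T-pull on top of the lid: a round bar 14 mm in diameter, 40 mm long along the box's y, on one 12 mm post; lid frame (-170, 0, 40) mm, 28 mm above the lid's top. Pinched by its two ends (fingers closing along y) it can turn between the pads as the lid swings. With the lid back it is on the far side.
- lid_edge (a point): Middle of the lid's front edge, half way through its 12 mm thickness: lid frame (-210, 0, 6) mm. With the lid leant back this edge is uppermost, about 310 mm above the slab, and can be pinched from above across its thickness.
- stay (a joint): Angle of the wooden stay (rad): 0 lying forward above the divider, grows as its tip rises and swings up and back towards the hinge; stop at 1.658, just past upright, where it stays by itself. It must stand above about 1.62 for its tip to pass inside the catch block; under the lid's weight it settles at about 1.61 to 1.66. 45 g, light pivot friction.
- stay_pivot (a point): Pivot of the stay, between two steel cheeks on the divider: box frame (40, -60, 84) mm; it turns about the box's y.
- stay_tip (a point): Centre of the stay's round black rubber tip, 14 mm in diameter, 114 mm from the pivot; lying down it is at box frame (-74, -60, 84) mm. The bar is 12 mm wide (y) and 10 mm thick. The propped tip sits in the corner between the lid's underside and the catch block.
- brush: Wooden grooming brush 130 x 50 x 41 mm lying loose on the box floor on the wide side of the divider, bristles down. Leave it. Origin at the centre of its underside.
- turntable: Round wooden turntable 250 mm in diameter with a 40 mm high rim, holding the four jars. Leave it. It does not move. Origin under its centre.
- jar0: Clear empty plastic jar, white cap, 64 mm in diameter, 104 mm high, on the turntable. Leave it. Origin under its centre.
- jar1: The same with a blue cap.
- jar2: The same with an orange cap.
- jar3: The same with a grey cap.
- pitcher: Empty glass pitcher, 112 mm in diameter, 190 mm high, handle standing out 98 mm from the axis. Leave it. Origin under its centre.
- toy: Red hard rubber chew toy of three stacked balls, 72 mm in diameter, 96 mm high, standing up. Leave it. Origin under its centre.
- mold: Yellow silicone treat mold, 130 x 90 x 20 mm, lying flat. Leave it. Origin under its centre.
- clip: Steel slip-lead clip (bolt snap), 115 mm long, lying flat. Leave it. Origin on the slab near its middle.
- catch (a point): The catch: a dark wooden block under the lid, 14 mm high, 44 mm wide (y), 12 mm long. This point is in the middle of the corner between the lid's underside and the block's face towards the hinge: lid frame (-110.5, -60, 0) mm. The seated tip touches or almost touches both, its centre about 10 to 12 mm from this point.
- stay_grip (a point): Centre of the finger dowel through the stay, 92 mm from the pivot towards the tip: a dark wooden pin 12 mm in diameter, 26 mm long along the box's y, free at both sides. Pinched by its two ends from above (fingers closing along y) it turns between the pads with some drag as the stay swings up, so the stay trails a little; lying down it is at box frame (-52, -60, 84) mm.

How it is judged:
By the outcome, as a careful person would: the job done as asked, in the order asked, and still so for the second after the job is handed in, with the robot touching nothing.
It also fails if it takes over 72 s, if anything falls off the work surface, if the arm or the gripper's body presses on something with over 40 N, if the wrist force passes 120 N, or if a joint passes its speed limit or range.

ROBOT

A 6-joint arm with a two-finger parallel gripper is mounted at the origin on the work surface. World frame = base frame: x ahead of the robot, y to its left, z up, the work surface at z = 0. Lengths are in mm, angles in rad, forces in N, time in s.
With the tool pointing down it reaches from about 350 to 775 mm from the base axis. Payload 7.3 kg.
Tool frame: the origin (TCP) lies midway between the tips of the shut fingers; the grasp point (between the pads) lies 19 mm behind it; z points along the fingers, y is the line along which they close (so a half turn about z gives the same grasp; the last joint's range is limited). The gripper opens to 92 mm and grips with 3 to 60 N. Pads are 19 mm wide; open, the fingers measure 130 mm over their backs; the gripper's body (75 mm by 190 mm) begins 47 mm behind the grasp point.
Start: joints at [-1.48, 0.342, 1.524, -0, 1.275, -0.146], TCP at [123.183, -510.363, 226.741] pointing down, gripper open.
Joint ranges: [-2.53, 2.53], [-0.77, 2.02], [0.04, 2.7], [-1, 4.14], [0.28, 2.66], [-3.11, 3.11]. Speed limits (rad/s): [2.57, 2.57, 3.14, 3.14, 3.14, 3.14].

INTERFACE

Orientations are given as [roll, pitch, yaw] about the fixed x, y, z axes, in that order (R = Rz(yaw) Ry(pitch) Rx(roll)).
In Python, from plant import bot gives the robot as it stands. The module is installed in compiled form; this text tells all that it offers.
- The arm moves only by the shell command python3 -m crank 'ROWS' [OPENING]. ROWS is JSON, a list of rows, each a list of 6 numbers: the shift along the tool's x, y, z in m, then the turn, a rotation vector about the tool's x, y, z in rad. In form: [[dx, dy, dz, wx, wy, wz], ...]. A call has 1 to 5 rows; each row shifts and turns the commanded pose from where the row before left it, along the tool's axes as they then stand; what a row does not reach is not made up. A row lasts 1/8 s, in which the tool goes at most 62.5 mm and 10.7 degrees, less where a joint would pass 70% of its speed; a pose out of reach is approached as far as the arm can. A call is refused whole if a number of a shift passes 0.0625 or a number of a turn 0.188, either way. A call with a gripper value outside its range is refused whole. OPENING is the opening in per cent of the stroke, from 0 (shut) to 100 (fully open), set as the call begins (- or left out, the last holds). The fingers move at their own pace and stop on an object; the grip force is fixed at half the most. Time passes only in rows, so rows that do not move let the fingers close. It gives the time, the measured TCP pose, the force, the opening and the grip force at its end, in the units of the state.
- bot.get_obs(): the state, without advancing time (a new reading comes with each control period).
- bot.capture(name): name is "scene" or "side" or "wrist"; returns a dict with "color" (420x560x3 uint8, blue, green, red), "fov_y" (degrees; the focal length in pixels is half the picture's height over the tangent of half this angle, whatever the lens; pixels are square), "cx", "cy" (the principal point, pixels), "k1" (the pictures are not rectified: a ray, as slopes to the right and down, at radius r is drawn at 1 + k1 r^2 times it, then the intrinsics apply), "extrinsics" (4x4, takes a point from world to camera coordinates); the wrist camera has in their place "tool_from_camera" (4x4, takes a point from camera to tool coordinates, whose origin is the TCP and whose axes are the flange's). Camera axes: x right, y up, looking along -z (the intrinsics and any distortion apply to the point x, -y, -z); pixel columns grow to the right and rows downward; lengths in mm; the calibration is good to about 2 mm. A picture is of the moment at which its call begins: read the wrist's pose just before it. There is no depth.
- bot.close_job(): hands the job in; it is judged then, once.
The state is a dict: "time": time; "joint_positions": joint angles; "dq": joint speeds; "tau": joint torques, N m; "tool_pos": TCP position; "tcp_rot": TCP orientation; "contact_force": force on the tool from outside, world axes, zero at the start; "moment": the same for the moment, N m; "grip_width": finger opening in mm; "finger_force": force on a finger pad.
Only numpy, scipy, OpenCV 4.12 (cv2) and the standard library are available. Lean on these libraries where they do the work, as an engineer would, in place of code of your own. Each camera call takes 0.05 s, during which the arm holds its last target. There are 200 camera calls.

## Working session

There is one attempt and no reset: what is moved stays moved. The work goes in short steps, Python scripts to look and compute and a shell command to move; the robot and the scene stay as the last step left them, time stands still between calls to the robot, and variables do not carry over. Pictures are saved under pics/ and viewed, at most 10 in all, crops included, and the job is handed in when it is done.

```bash
mkdir -p pics
cat > h.py <<'E'
import numpy as np, cv2
from plant import bot
from scipy.spatial.transform import Rotation as R
def tool():
    o=bot.get_obs(); T=np.eye(4); T[:3,:3]=R.from_euler('xyz',o['tcp_rot']).as_matrix(); T[:3,3]=o['tool_pos']; return T
def cam(n):
    T=tool(); c=bot.capture(n)
    c['E']=np.array(c['extrinsics']) if 'extrinsics' in c else np.linalg.inv(T@np.array(c['tool_from_camera']))
    c['f']=210/np.tan(np.radians(c['fov_y'])/2); return c
def proj(c,P):
    p=(c['E']@np.r_[P,1])[:3]; u=np.array([p[0],-p[1]])/-p[2]; u=u*(1+c['k1']*(u@u)); return u*c['f']+[c['cx'],c['cy']]
def ray(c,px):
    d=(np.array(px,float)-[c['cx'],c['cy']])/c['f']; u=d.copy()
    for _ in range(20): u=d/(1+c['k1']*(u@u))
    M=np.linalg.inv(c['E']); v=M[:3,:3]@[u[0],-u[1],-1]; return M[:3,3],v/np.linalg.norm(v)
def plane(c,px,z):
    o,v=ray(c,px); return o+v*(z-o[2])/v[2]
def tri(l):
    A=np.zeros((3,3));b=np.zeros(3)
    for o,v in l: Q=np.eye(3)-np.outer(v,v);A+=Q;b+=Q@o
    return np.linalg.solve(A,b)
E
python3 - <<'E'
from h import *
a=cam('scene');b=cam('side');w=cam('wrist')
for n,c in zip('abw',(a,b,w)):
    cv2.imwrite(f'pics/{n}.png',c['color']); M=np.linalg.inv(c['E']); print(n,M[:3,3].round(),(-M[:3,2]).round(2),c['fov_y'],c['k1'])
cv2.imwrite('pics/ab.png',cv2.resize(np.hstack([a['color'],b['color']]),(800,300)))
o=bot.get_obs();print(o)
E
```

```text
a [1179.  448. 1067.] [-0.51 -0.35 -0.79] 54.87184309438005 -0.05571626828722893
b [ 507. -749.  943.] [ 0.03  0.68 -0.73] 53.665350783813025 -0.061155792416531914
w [ 188. -495.  385.] [-0.24 -0.06 -0.97] 70.92686050278664 -0.0524882139815649
{'time': 0.15, 'joint_positions': array([-1.48000434e+00,  3.42573162e-01,  1.52477441e+00, -2.37784709e-05,
        1.27539085e+00, -1.46012555e-01]), 'dq': array([-0.0008137 , -0.00354893, -0.00258442, -0.00041798, -0.00035038,
        0.00127271]), 'tau': array([ 3.76794078e-04, -4.31470656e+01, -2.44355518e+01,  7.17899110e-02,
        5.37810707e-02, -8.26979658e-05]), 'tool_pos': array([ 123.14498606, -510.05173528,  226.20725876]), 'tcp_rot': array([-3.14045576e+00, -1.44204745e-04,  2.36811399e-01]), 'contact_force': array([ 0.74193767, -0.22099389,  0.21539788]), 'moment': array([0.03419893, 0.0314128 , 0.01222898]), 'finger_force': 0.0, 'grip_width': 91.76014666858241}
```

View pics/a.png

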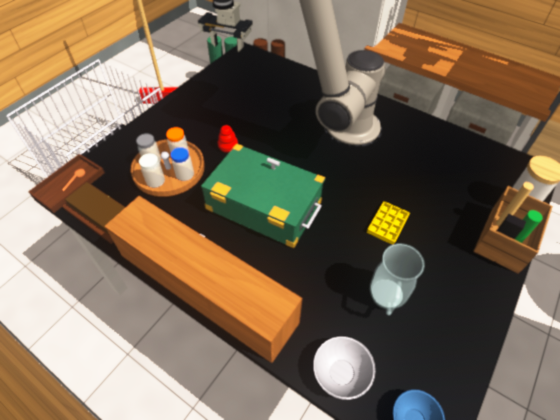

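View pics/b.png

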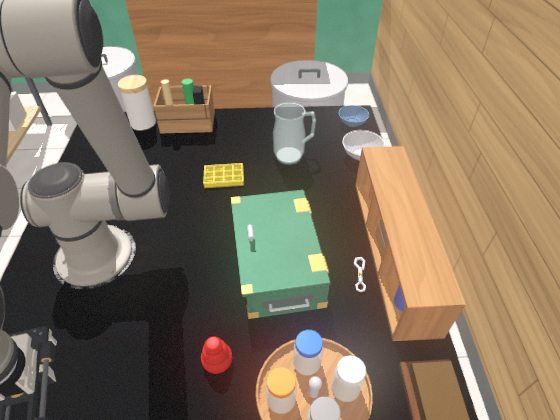

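The scene view shows the green box in the middle with its T-pull near (273,163), on the robot's side, and the hinge away from the robot. In the side view the pull is at about (250,233). I'll zoom in for the corners.

Run:
```python
import cv2,numpy as np
a=cv2.imread('pics/a.png')[135:255,190:340];b=cv2.imread('pics/b.png')[180:330,220:340]
cv2.imwrite('pics/z.png',np.hstack([cv2.resize(a,None,fx=3,fy=3,interpolation=2),cv2.resize(b,None,fx=2.4,fy=2.4,interpolation=2)]))
```

```text
(no output)
```

View pics/z.png

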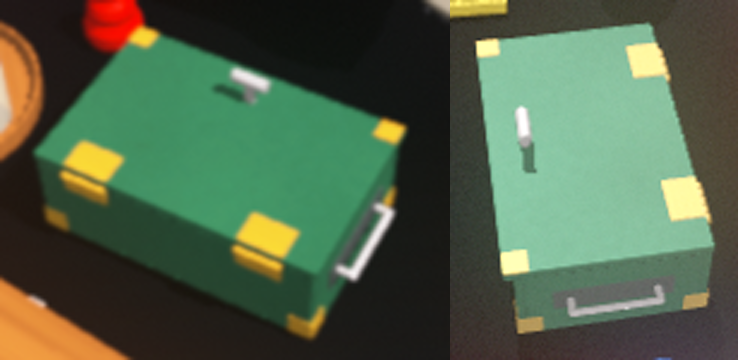

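In the crops the lid's top corners are at (140,28), (405,127), (320,275), (36,153) in the scene view, and (477,40), (652,24), (713,245), (503,275) in the side view. The pull bar is at (250,80) and (523,126).

```bash
cat > m.py <<'E'
from h import *
a=cam('scene');b=cam('side')
A=lambda u,v:(190+u/3,135+v/3); B=lambda u,v:(220+(u-450)/2.4,180+v/2.4)
for n,c,L in(('a',a,[A(140,28),A(405,127),A(320,275),A(36,153)]),('b',b,[B(503,275),B(477,40),B(652,24),B(713,245)])):
    P=np.array([plane(c,p,122)[:2] for p in L]); print(n,P.round(),np.linalg.norm(P-np.roll(P,-1,0),axis=1).round(),P.mean(0).round())
    d=P[1]-P[0]+P[2]-P[3]; print('yaw of y',np.degrees(np.arctan2(d[1],d[0])).round(1))
print(tri([ray(a,A(250,79)),ray(b,B(523,126))]).round(), plane(a,A(250,79),150).round(),plane(b,B(523,126),150).round())
E
python3 m.py
```

```text
a [[ 439. -224.]
 [ 399.   95.]
 [ 607.  124.]
 [ 644. -198.]] [321. 210. 324. 207.] [522. -51.]
yaw of y 96.9
b [[ 442. -230.]
 [ 406.   93.]
 [ 614.  111.]
 [ 648. -205.]] [325. 209. 318. 207.] [527. -58.]
yaw of y 96.3
[459. -63. 149.] [456. -62. 150.] [462. -67. 150.]
```

```bash
python3 -m crank '[[0,0,0,0,0,0.122],[0.035,-0.037,0,0,0,0],[0.035,-0.037,0,0,0,0],[0.035,-0.037,0,0,0,0],[0.035,-0.037,0,0,0,0]]' 100; python3 -m crank '[[0.035,-0.037,0,0,0,0],[0.035,-0.037,0,0,0,0],[0.035,-0.037,0,0,0,0],[0.035,-0.037,0,0,0,0],[0.035,-0.037,0,0,0,0]]'; python3 -m crank '[[0.035,-0.037,0,0,0,0],[0.035,-0.037,0,0,0,0],[0,0,0,0,0,0],[0,0,0,0,0,0]]'
python3 - <<'E'
from h import *
o=bot.get_obs();print(o['tool_pos'],o['tcp_rot'],o['time'])
w=cam('wrist');cv2.imwrite('pics/w1.png',w['color']);print(proj(w,[460,-62,150]), proj(w,[629,-42,110]))
a=cam('scene');b=cam('side')
print('shelf',tri([ray(a,(135,200)),ray(b,(395,310))]),tri([ray(a,(300,295)),ray(b,(362,150))]))
E
```

```text
time: 0.88
tool_pos: [246.0, -345.9, 226.8]
tcp_rot: [3.141, -0.0, 0.114]
contact_force: [0.1, 0.2, 0.0]
grip_width: 91.7
finger_force: 0.0
time: 1.5
tool_pos: [398.8, -142.0, 226.9]
tcp_rot: [3.141, -0.0, 0.115]
contact_force: [1.0, -1.2, 0.0]
grip_width: 91.5
finger_force: 0.0
time: 2.0
tool_pos: [458.6, -62.0, 226.5]
tcp_rot: [3.141, 0.001, 0.116]
contact_force: [-0.5, 0.5, 0.8]
grip_width: 92.0
finger_force: 0.0
[458.63606748 -62.04636792 226.47976255] [3.14137577e+00 8.80813486e-04 1.15592653e-01] 2.0
[278.69138858 214.91394746] [278.29002845   5.90560337]
shelf [ 793.96558244 -304.39051299  140.76085862] [797.38638498 249.64122713 155.08318247]
```

View pics/w1.png

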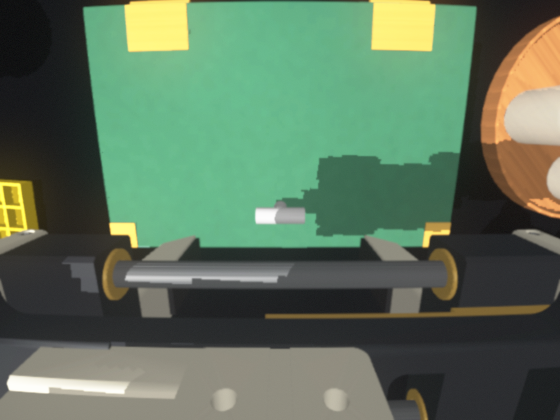

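The bar is at (280,216), within 2 px of the prediction, so I'll go down and grip it.

```bash
python3 -m crank '[[0.001,0,0.03,0,0,0],[0,0,0.03,0,0,0],[0,0,0.028,0,0,0],[0,0,0,0,0,0]]'; python3 -m crank '[[0,0,0,0,0,0],[0,0,0,0,0,0],[0,0,0,0,0,0],[0,0,0,0,0,0]]' 0
cat > arc.py <<'E'
# rows in tool frame (dx,dz,wy) following the pull from lid angle to angle
from h import *
H=np.array([100.,110.])
def pull(t): c,s=np.cos(t),np.sin(t); return H+[-170*c+40*s,170*s+40*c]
tilt=lambda t:np.clip((t-.8)*.42,0,.42)
def tcp(t,g=12): k=tilt(t); return pull(t)-g*np.array([np.sin(k),np.cos(k)])
ts=np.arange(0,1.86,.0925)
for a,b in zip(ts,ts[1:]):
    k=tilt(a); d=tcp(b)-tcp(a); X=np.array([np.cos(k),-np.sin(k)]); Z=-np.array([np.sin(k),np.cos(k)])
    print(round(b,3),(d@X/1000).round(4),(d@Z/1000).round(4),round(-(tilt(b)-k),3),tcp(b).round(),tilt(b).round(2))
E
python3 arc.py
```

```text
time: 2.65
tool_pos: [458.4, -62.3, 137.4]
tcp_rot: [-3.14, 0.004, 0.113]
contact_force: [1.2, -0.2, -0.1]
grip_width: 91.7
finger_force: 0.0
time: 3.15
tool_pos: [460.2, -61.9, 139.1]
tcp_rot: [3.141, -0.001, 0.115]
contact_force: [-0.5, 1.0, 0.6]
grip_width: 56.3
finger_force: 0.0
0.092 0.0044 -0.0155 -0.0 [-66. 154.] 0.0
0.185 0.0058 -0.0151 -0.0 [-60. 169.] 0.0
0.277 0.0072 -0.0145 -0.0 [-53. 183.] 0.0
0.37 0.0085 -0.0137 -0.0 [-44. 197.] 0.0
0.462 0.0097 -0.0129 -0.0 [-34. 210.] 0.0
0.555 0.0109 -0.0119 -0.0 [-23. 222.] 0.0
0.648 0.0119 -0.0109 -0.0 [-11. 232.] 0.0
0.74 0.0129 -0.0097 -0.0 [  1. 242.] 0.0
0.832 0.0136 -0.0085 -0.014 [ 15. 251.] 0.01
0.925 0.0139 -0.0074 -0.039 [ 29. 258.] 0.05
1.018 0.0143 -0.0066 -0.039 [ 44. 264.] 0.09
1.11 0.0146 -0.0058 -0.039 [ 59. 268.] 0.13
1.202 0.0149 -0.005 -0.039 [ 74. 271.] 0.17
1.295 0.0151 -0.0042 -0.039 [ 90. 273.] 0.21
1.388 0.0153 -0.0033 -0.039 [105. 273.] 0.25
1.48 0.0155 -0.0025 -0.039 [121. 271.] 0.29
1.572 0.0156 -0.0016 -0.039 [136. 269.] 0.32
1.665 0.0157 -0.0007 -0.039 [152. 264.] 0.36
1.758 0.0157 0.0001 -0.039 [166. 259.] 0.4
1.85 0.0159 0.001 -0.018 [180. 251.] 0.42
```

```bash
python3 -m crank '[[0,0,0,0,0,0],[0,0,0,0,0,0],[0,0,0,0,0,0]]' 0;  python3 -m crank '[[0,0,-0.004,0,0,0],[0.004,0,-0.0115,0,0,0],[0.006,0,-0.015,0,0,0],[0,0,0,0,0,0]]'
```

```text
time: 3.52
tool_pos: [460.1, -62.1, 138.7]
tcp_rot: [3.141, -0.0, 0.115]
contact_force: [-0.2, -1.9, 0.8]
grip_width: 39.4
finger_force: 30.0
time: 4.03
tool_pos: [470.2, -60.9, 169.8]
tcp_rot: [3.141, -0.001, 0.115]
contact_force: [1.3, -3.4, -3.8]
grip_width: 39.4
finger_force: 30.0
```

Gripped at 39.4 mm and the lid is following. I'll continue along the arc.

```bash
python3 -m crank '[[0.007,0,-0.0145,0,0,0],[0.0085,0,-0.0137,0,0,0],[0.0097,0,-0.0129,0,0,0],[0.0109,0,-0.0119,0,0,0],[0.0119,0,-0.0109,0,0,0]]' && python3 -m crank '[[0.0129,0,-0.0097,0,0,0],[0.0136,0,-0.0085,0,-0.014,0],[0.0139,0,-0.0074,0,-0.039,0],[0.0143,0,-0.0066,0,-0.039,0]]' && python3 -m crank '[[0.0146,0,-0.0058,0,-0.039,0],[0.0149,0,-0.005,0,-0.039,0],[0.0151,0,-0.0042,0,-0.039,0],[0,0,0,0,0,0]]'
python3 - <<'E'
from h import *
a=cam('scene');b=cam('side')
cv2.imwrite('pics/ab1.png',np.hstack([a['color'][60:300,130:370],b['color'][60:300,150:390]]))
E
```

```text
time: 4.65
tool_pos: [516.6, -55.4, 232.3]
tcp_rot: [-3.142, 0.004, 0.115]
contact_force: [0.8, -3.9, -5.4]
grip_width: 39.5
finger_force: 30.0
time: 5.15
tool_pos: [571.4, -49.0, 264.2]
tcp_rot: [-3.142, 0.096, 0.115]
contact_force: [-2.7, -2.2, -0.7]
grip_width: 39.6
finger_force: 30.0
time: 5.65
tool_pos: [618.9, -43.4, 273.5]
tcp_rot: [3.141, 0.209, 0.115]
contact_force: [-0.7, -1.6, 4.4]
grip_width: 39.5
finger_force: 30.0
```

View pics/ab1.png

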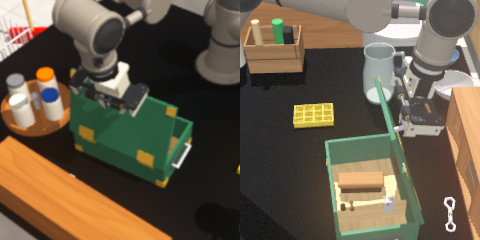

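The lid stands nearly upright, and the brush and stay are visible in the side crop at (362,180) and (365,205). I'll carry on past vertical to the stop.

```bash
python3 -m crank '[[0.0153,0,-0.0033,0,-0.039,0],[0.0155,0,-0.0025,0,-0.039,0],[0.0156,0,-0.0016,0,-0.039,0],[0.0157,0,-0.0007,0,-0.039,0],[0,0,0,0,0,0]]' && python3 -m crank '[[0.01,0,0,0,-0.03,0],[0.008,0,0,0,-0.02,0],[0,0,0,0,0,0]]'; python3 -c "from h import *;print(bot.get_obs()['joint_positions'])"
```

```text
time: 6.38
tool_pos: [680.9, -36.1, 263.9]
tcp_rot: [-3.141, 0.364, 0.116]
contact_force: [2.0, -1.1, 4.1]
grip_width: 39.7
finger_force: 30.0
time: 6.75
tool_pos: [697.0, -34.3, 257.1]
tcp_rot: [-3.141, 0.414, 0.116]
contact_force: [0.9, -0.1, 2.9]
grip_width: 39.7
finger_force: 30.0
[-0.11658088  1.09569502  0.10525781 -0.12892884  2.34087752  1.26747331]
```

```bash
python3 -m crank '[[0.004,0,0.001,0,0.03,0],[0.004,0,0.001,0,0.02,0],[0.0035,0,0.001,0,0.01,0],[0,0,0,0,0,0]]';python3 -c "from h import *;print(bot.get_obs()['joint_positions'],bot.get_obs()['moment'])"
```

```text
time: 7.25
tool_pos: [706.1, -33.2, 252.7]
tcp_rot: [3.141, 0.351, 0.115]
contact_force: [4.7, 0.6, 9.0]
grip_width: 39.7
finger_force: 30.0
[-0.11903874  1.03567582  0.2281878  -0.10060623  2.21730992  1.28949399] [ 0.02034403 -0.14616804 -0.00823805]
```

```bash
python3 -m crank '[[0.003,0,0,0,0,0],[0,0,0,0,0,0]]'; python3 -c "
from h import *
b=cam('side');cv2.imwrite('pics/b2.png',cv2.resize(b['color'][90:330,210:430],None,fx=2.5,fy=2.5))
f=lambda t,l,z:np.array([529.5,-54,0])+(lambda x,y,h:np.array([.9934*x-.115*y,.115*x+.9934*y,h]))(100+l*np.cos(t)+z*np.sin(t),-162,110-l*np.sin(t)+z*np.cos(t))
for t in(1.75,1.8,1.85):print(t,(proj(b,f(t,-210,0))-[210,90])*2.5)
"
```

```text
time: 7.5
tool_pos: [709.0, -32.8, 251.2]
tcp_rot: [3.141, 0.351, 0.115]
contact_force: [4.3, 0.2, 7.4]
grip_width: 39.5
finger_force: 30.0
1.75 [364.65077159 337.1713608 ]
1.8 [376.49541657 337.40998447]
1.85 [388.02052177 338.08043204]
```

View pics/b2.png

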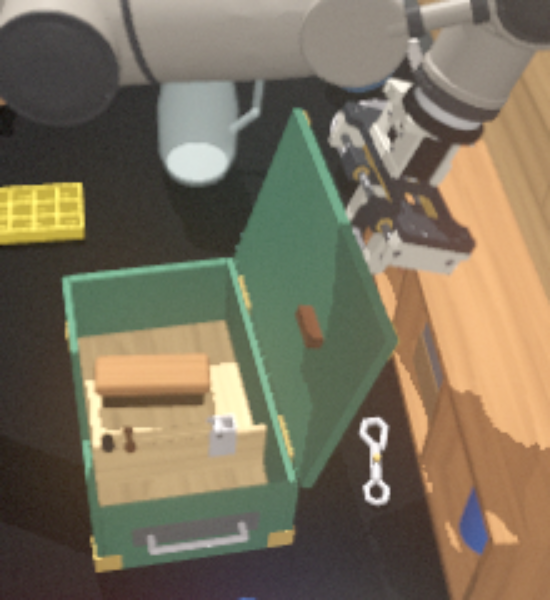

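The side view shows the lid leaning back with its corner at (392,340), which matches 1.85. The stay's tip is at (107,442), its dowel at (129,438), and the catch block at (311,326). I'll release and slide out upwards.

```bash
python3 -m crank '[[0,0,0,0,0,0],[0,0,0,0,0,0],[0,0,0,0,0,0],[0,0,0,0,0,0]]' 80; python3 -m crank '[[-0.003,0,-0.0147,0,0,0],[-0.003,0,-0.0147,0,0,0],[0,0,0,0,0,0]]'; python3 -c "from h import *;print(bot.get_obs()['joint_positions'])"
```

```text
time: 8.05
tool_pos: [708.4, -33.2, 249.6]
tcp_rot: [-3.141, 0.356, 0.115]
contact_force: [-0.0, -0.2, 0.2]
grip_width: 72.1
finger_force: 0.0
time: 8.43
tool_pos: [707.3, -32.5, 278.2]
tcp_rot: [3.14, 0.349, 0.115]
contact_force: [0.2, 0.1, -0.2]
grip_width: 73.4
finger_force: 0.0
[-0.11792507  1.09076288  0.03769078 -0.1127705   2.34988571  1.27242259]
```

```bash
python3 -m crank '[[0,0,0,0,0.08,0],[0,0,0,0,0.07,0],[0,0,0,0,0,0]]'; python3 -c "from h import *;print(bot.get_obs()['joint_positions'])"; python3 -m crank '[[-0.002,0,-0.012,0,0,0],[-0.002,0,-0.012,0,0,0],[0,0,0,0,0,0]]'; python3 -c "from h import *;print(bot.get_obs()['joint_positions'])"
```

```text
time: 8.8
tool_pos: [706.2, -32.6, 278.7]
tcp_rot: [3.141, 0.205, 0.115]
contact_force: [0.2, -0.4, 0.2]
grip_width: 73.5
finger_force: 0.0
[-0.13160065  0.86957326  0.47267239 -0.0555078   1.99719832  1.30629047]
time: 9.18
tool_pos: [709.3, -32.5, 302.2]
tcp_rot: [3.14, 0.203, 0.115]
contact_force: [-0.5, -0.4, 0.9]
grip_width: 73.5
finger_force: 0.0
[-0.13085217  0.89240139  0.36376523 -0.05808511  2.08105763  1.30137573]
```

```bash
python3 -m crank '[[-0.004,0,-0.02,0,0,0],[-0.004,0,-0.02,0,0,0],[-0.02,0,-0.01,0,0.1,0],[-0.02,0,0,0,0.1,0]]'; python3 -m crank '[[-0.038,0.012,0,0,0,0],[-0.038,0.012,0,0,0,0],[-0.038,0.012,0,0,0,0],[-0.038,0.012,0,0,0,0],[-0.038,0.012,0,0,0,0]]' ; python3 -m crank '[[0,0,0.05,0,0,0],[0,0,0.05,0,0,0],[0,0,0,0,0,0]]'
python3 - <<'E'
from h import *
b=cam('side');print('side',tri([ray(b,(210+129/2.5,90+438/2.5))]) if 0 else plane(b,(210+129/2.5,90+438/2.5),84))
w=cam('wrist');cv2.imwrite('pics/w2.png',w['color']);print(bot.get_obs()['tool_pos'],proj(w,[484.7,-119.6,84]),proj(w,[462.8,-122,84]))
E
```

```text
time: 9.68
tool_pos: [680.4, -37.2, 353.4]
tcp_rot: [3.141, 0.03, 0.117]
contact_force: [-0.2, -0.7, 0.8]
grip_width: 73.5
finger_force: 0.0
time: 10.3
tool_pos: [495.8, -119.1, 362.4]
tcp_rot: [3.14, 0.032, 0.117]
contact_force: [-0.0, -0.2, 0.7]
grip_width: 73.1
finger_force: 0.0
time: 10.68
tool_pos: [491.9, -118.5, 259.7]
tcp_rot: [-3.139, 0.038, 0.116]
contact_force: [0.6, 0.0, 0.7]
grip_width: 73.6
finger_force: 0.0
side [ 487.52834538 -120.8943461    84.        ]
[ 494.68953661 -119.38689513  264.03841278] [278.43927021 195.00704441] [278.32080277 213.04337151]
```

View pics/w2.png

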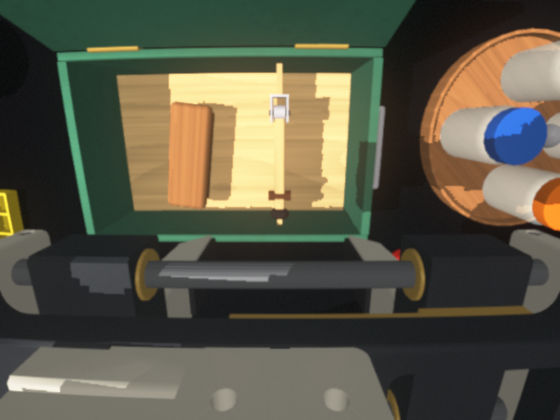

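The dowel is at (280,195) and the tip at (279,214), both as predicted. I'll go down and pinch it.

```bash
python3 -m crank '[[-0.008,0,0,0,0.035,0],[0,0,0.05,0,0,0],[0,0,0.05,0,0,0],[0,0,0.04,0,0,0],[0,0,0,0,0,0]]' 60
```

```text
time: 11.4
tool_pos: [486.7, -120.1, 122.8]
tcp_rot: [3.141, -0.002, 0.117]
contact_force: [0.2, -0.6, 0.6]
grip_width: 54.8
finger_force: 0.0
```

```bash
python3 -m crank '[[-0.0015,0,0.025,0,0,0],[0,0,0.025,0,0,0],[0,0,0,0,0,0]]'; python3 -m crank '[[0,0,0,0,0,0],[0,0,0,0,0,0],[0,0,0,0,0,0],[0,0,0,0,0,0],[0,0,0,0,0,0]]' 0
python3 -c "
import numpy as np
t=np.linspace(0,1.66,16);p=np.c_[-92*np.cos(t),-92*np.sin(t)]/1e3
for a,b in zip(t[1:],np.diff(p,axis=0)):print(a.round(2),b.round(4))"
```

```text
time: 11.78
tool_pos: [486.5, -120.9, 74.5]
tcp_rot: [3.139, -0.006, 0.117]
contact_force: [0.2, -0.5, -0.8]
grip_width: 55.3
finger_force: 0.0
time: 12.4
tool_pos: [485.4, -119.8, 73.5]
tcp_rot: [3.141, -0.005, 0.116]
contact_force: [0.5, 5.0, 5.6]
grip_width: 25.4
finger_force: 30.0
0.11 [ 0.0006 -0.0102]
0.22 [ 0.0017 -0.01  ]
0.33 [ 0.0028 -0.0098]
0.44 [ 0.0038 -0.0094]
0.55 [ 0.0049 -0.0089]
0.66 [ 0.0058 -0.0083]
0.77 [ 0.0067 -0.0077]
0.89 [ 0.0075 -0.0069]
1.0 [ 0.0082 -0.006 ]
1.11 [ 0.0088 -0.0051]
1.22 [ 0.0093 -0.004 ]
1.33 [ 0.0097 -0.003 ]
1.44 [ 0.01   -0.0019]
1.55 [ 0.0101 -0.0008]
1.66 [0.0102 0.0003]
```

```bash
python3 -m crank '[[0.0006,0,-0.0102,0,0,0],[0.0017,0,-0.01,0,0,0],[0.0028,0,-0.0098,0,0,0],[0.0038,0,-0.0094,0,0,0],[0.0049,0,-0.0089,0,0,0]]' && python3 -m crank '[[0.0058,0,-0.0083,0,0,0],[0.0067,0,-0.0077,0,0,0],[0.0075,0,-0.0069,0,0,0],[0.0082,0,-0.006,0,0,0],[0.0088,0,-0.0051,0,0,0]]' && python3 -m crank '[[0.0093,0,-0.004,0,0,0],[0.0097,0,-0.003,0,0,0],[0.01,0,-0.0019,0,0,0],[0.0101,0,-0.0008,0,0,0],[0.0102,0,0.0003,0,0,0]]';  python3 -m crank '[[0,0,0,0,0,0],[0,0,0,0,0,0]]'
```

```text
time: 13.02
tool_pos: [498.1, -118.3, 121.7]
tcp_rot: [3.141, -0.002, 0.117]
contact_force: [-0.6, 5.2, -3.2]
grip_width: 25.3
finger_force: 30.0
time: 13.65
tool_pos: [534.4, -114.0, 156.1]
tcp_rot: [3.141, -0.002, 0.117]
contact_force: [-3.3, 4.7, 1.1]
grip_width: 25.6
finger_force: 30.0
time: 14.28
tool_pos: [584.7, -108.2, 166.8]
tcp_rot: [3.14, -0.005, 0.117]
contact_force: [-2.5, 5.8, 5.1]
grip_width: 25.4
finger_force: 30.0
time: 14.52
tool_pos: [584.8, -108.2, 166.7]
tcp_rot: [3.14, -0.006, 0.117]
contact_force: [-2.2, 5.4, 5.9]
grip_width: 25.9
finger_force: 30.0
```

```bash
python3 -m crank '[[0.003,0,0,0,0,0],[0.002,0,0,0,0,0],[0,0,0,0,0,0]]'; python3 -m crank '[[0,0,0,0,0,0],[0,0,0,0,0,0],[0,0,0,0,0,0]]' 60;python3 -m crank '[[0,0,-0.04,0,0,0],[0,0,-0.05,0,0,0],[0,0,-0.05,0,0,0],[0,0,0,0,0,0]]'
python3 - <<'E'
from h import *
c=cam('scene');b=cam('side');w=cam('wrist')
W=lambda x,y,z:np.array([529.5+.9934*x-.115*y,-54+.115*x+.9934*y,z])
tip=lambda t:W(40-114*np.cos(t),-60,84+114*np.sin(t))
for n,k in(('s',b),('w',w),('c',c)):
  print(n,[proj(k,tip(t)).round(1) for t in(1.5,1.6,1.658)])
im=np.hstack([cv2.resize(b['color'][130:330,210:410],(400,400)),cv2.resize(w['color'][:280,140:420],(400,400))])
cv2.imwrite('pics/st.png',im)
E
```

```text
time: 14.9
tool_pos: [589.4, -107.6, 166.4]
tcp_rot: [3.14, -0.005, 0.117]
contact_force: [-2.2, 5.5, 3.8]
grip_width: 25.6
finger_force: 30.0
time: 15.28
tool_pos: [589.3, -108.6, 165.3]
tcp_rot: [3.139, -0.004, 0.116]
contact_force: [0.4, 0.3, -0.5]
grip_width: 50.5
finger_force: 0.0
time: 15.78
tool_pos: [590.1, -108.8, 310.0]
tcp_rot: [3.136, -0.013, 0.116]
contact_force: [-1.3, 0.1, -1.9]
grip_width: 54.9
finger_force: 0.0
s [array([294. , 231.7]), array([298.8, 231.1]), array([301.5, 230.9])]
w [array([277.9, 228.8]), array([277.9, 217.4]), array([277.9, 210.4])]
c [array([238.1, 166. ]), array([236. , 168.4]), array([234.9, 170. ])]
```

View pics/st.png

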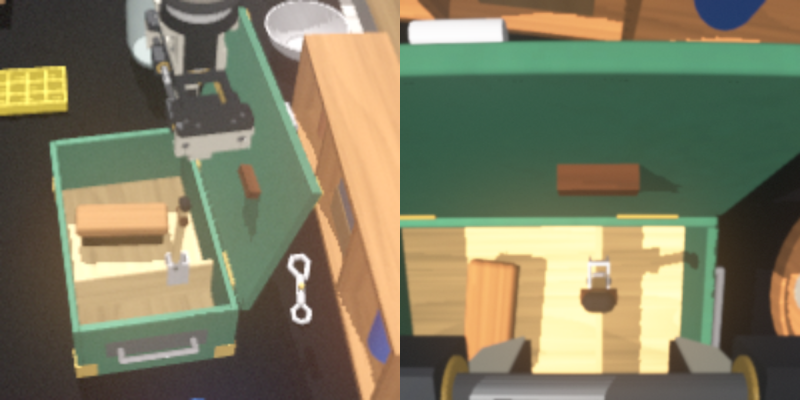

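The stay's tip reads (302,232) in the side view and (279,208) in the wrist view, which matches the 1.658 stop. The lid is still leaning back. Next I'll turn the tool a quarter turn for the edge pinch.

```bash
python3 -m crank '[[0,0,-0.01,0,0,-0.1745],[0,0,-0.01,0,0,-0.1745],[0,0,-0.01,0,0,-0.1745],[0,0,-0.01,0,0,-0.1745],[0,0,-0.01,0,0,-0.1745]]' 60; python3 -m crank '[[0,0,0,0,0,-0.1745],[0,0,0,0,0,-0.1745],[0,0,0,0,0,-0.1745],[0,0,0,0,0,-0.1745],[0,0,0,0,0,0]]'; python3 -m crank '[[0,0,0,0.1,0,0],[0,0,0,0.1,0,0],[0,0,0,0.08,0,0],[0,0,0,0,0,0]]'
cat > e.py <<'E'
from h import *
import sys
W=lambda x,y,z:np.array([529.5+.9934*x-.115*y,-54+.115*x+.9934*y,z])
def edge(t,l=-210,y=0): c,s=np.cos(t),np.sin(t); return W(100+l*c+6*s,y,110-l*s+6*c)
def need(t,g,y=0): # shift in tool axes to bring TCP to g mm below edge along the lid
    T=tool(); return (T[:3,:3].T@(edge(t,-210+g,y)-T[:3,3])).round(1)
if __name__=='__main__':
    T=tool();w=cam('wrist');print(edge(1.85),T[:3,2].round(3),T[:3,1].round(3),need(1.85,-30),need(1.85,18),bot.get_obs()['joint_positions'].round(2))
    cv2.imwrite('pics/w3.png',w['color']);print(proj(w,edge(1.85)),[proj(w,edge(1.85,y=v)) for v in(-162,162)])
E
python3 e.py
```

```text
time: 16.55
tool_pos: [587.9, -107.9, 353.3]
tcp_rot: [3.141, -0.0, 0.995]
contact_force: [0.3, 0.5, -1.1]
grip_width: 55.1
finger_force: 0.0
time: 17.18
tool_pos: [588.0, -107.9, 353.3]
tcp_rot: [3.14, 0.0, 1.685]
contact_force: [0.2, 0.4, -0.2]
grip_width: 55.5
finger_force: 0.0
time: 17.68
tool_pos: [589.1, -107.8, 352.4]
tcp_rot: [-2.863, 0.001, 1.685]
contact_force: [0.3, -0.9, 0.2]
grip_width: 55.0
finger_force: 0.0
[692.06156847 -35.18121565 310.21425114] [-0.274 -0.032 -0.961] [ 0.955  0.109 -0.275] [ 60.4 118.5 -18.9] [ 60.5 118.4  29.1] [-0.26  0.63  0.76 -0.11  2.02 -0.4 ]
[484.36036219 145.46584859] [array([443.25402535, 375.59408041]), array([ 510.15302579, -169.83067859])]
```

View pics/w3.png

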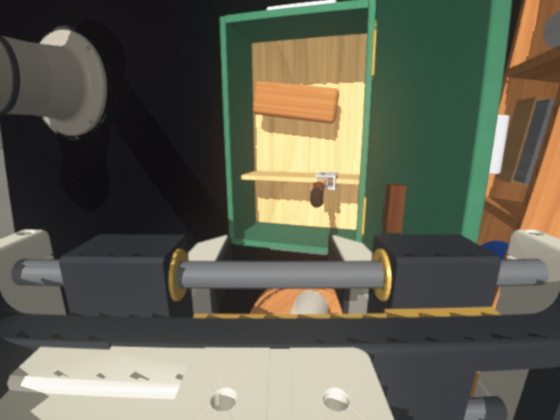

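The lid's edge runs along about x=485 at row 145, close to the predicted 484. I'll move above it and lower over it.

```bash
python3 -m crank '[[0.02,0.03,-0.019,0,0,0],[0.02,0.03,0,0,0,0],[0.02,0.03,0,0,0,0],[0,0.0285,0,0,0,0],[0,0,0,0,0,0]]'
python3 - <<'E'
from e import *
print(need(1.85,18),bot.get_obs()['joint_positions'].round(2))
w=cam('wrist');g=cv2.cvtColor(w['color'],cv2.COLOR_BGR2HSV);print(proj(w,edge(1.85,y=40)),proj(w,edge(1.85,y=80)))
for y in(40,80):
  r=int(proj(w,edge(1.85,y=y))[1]); print(r,[tuple(g[r,c]) for c in range(240,320,6)])
E
```

```text
time: 18.35
tool_pos: [696.8, -34.1, 331.8]
tcp_rot: [-2.855, -0.001, 1.686]
contact_force: [0.4, -1.3, -0.4]
grip_width: 55.1
finger_force: 0.0
[-0.5  1.6 40.1] [-0.13  1.01  0.05 -0.1   2.36 -0.3 ]
[282.07518393 177.6461682 ] [282.27462297 109.878411  ]
177 [(np.uint8(29), np.uint8(60), np.uint8(255)), (np.uint8(28), np.uint8(55), np.uint8(255)), (np.uint8(29), np.uint8(52), np.uint8(255)), (np.uint8(27), np.uint8(71), np.uint8(255)), (np.uint8(23), np.uint8(101), np.uint8(248)), (np.uint8(27), np.uint8(67), np.uint8(255)), (np.uint8(69), np.uint8(92), np.uint8(194)), (np.uint8(70), np.uint8(94), np.uint8(188)), (np.uint8(70), np.uint8(93), np.uint8(179)), (np.uint8(54), np.uint8(60), np.uint8(89)), (np.uint8(20), np.uint8(81), np.uint8(57)), (np.uint8(21), np.uint8(69), np.uint8(52)), (np.uint8(23), np.uint8(48), np.uint8(48)), (np.uint8(30), np.uint8(35), np.uint8(44))]
109 [(np.uint8(18), np.uint8(115), np.uint8(211)), (np.uint8(18), np.uint8(116), np.uint8(211)), (np.uint8(18), np.uint8(115), np.uint8(220)), (np.uint8(18), np.uint8(115), np.uint8(211)), (np.uint8(18), np.uint8(113), np.uint8(197)), (np.uint8(20), np.uint8(104), np.uint8(192)), (np.uint8(72), np.uint8(103), np.uint8(191)), (np.uint8(72), np.uint8(103), np.uint8(185)), (np.uint8(73), np.uint8(104), np.uint8(176)), (np.uint8(67), np.uint8(76), np.uint8(84)), (np.uint8(34), np.uint8(40), np.uint8(45)), (np.uint8(30), np.uint8(36), np.uint8(42)), (np.uint8(40), np.uint8(39), np.uint8(39)), (np.uint8(42), np.uint8(35), np.uint8(36))]
```

```bash
python3 -m crank '[[0,0.0015,0.014,0,0,0],[0,0,0.013,0,0,0],[0,0,0.013,0,0,0],[0,0,0,0,0,0]]'; python3 -m crank '[[0,0,0,0,0,0],[0,0,0,0,0,0],[0,0,0,0,0,0],[0,0,0,0,0,0],[0,0,0,0,0,0]]' 0;  python3 - <<'E'
from e import *
print(need(1.85,18),tool()[:3,2],bot.get_obs()['joint_positions'].round(2))
E
```

```text
time: 18.9
tool_pos: [687.3, -36.3, 304.7]
tcp_rot: [-2.876, 0.004, 1.686]
contact_force: [0.3, -0.3, 0.7]
grip_width: 54.9
finger_force: 0.0
time: 19.52
tool_pos: [687.5, -35.5, 300.1]
tcp_rot: [-2.868, 0.002, 1.687]
contact_force: [0.4, 1.0, -0.5]
grip_width: 11.5
finger_force: 30.0
[-0.2  1.6  7.1] [-0.26814423 -0.03311182 -0.96280958] [-0.13  0.89  0.4  -0.08  2.12 -0.28]
```

```bash
python3 -m crank '[[0,0,0,0,0,0],[0,0,0,0,0,0],[0,0.001,0.005,0,0,0],[0,0,0.004,0,0,0],[0,0,0,0,0,0]]' 40; python3 -m crank '[[0,0,0,0,0,0],[0,0,0,0,0,0],[0,0,0,0,0,0],[0,0,0,0,0,0]]' 0;  python3 - <<'E'
from e import *
print(need(1.85,20),tool()[:3,2],bot.get_obs()['finger_force'],bot.get_obs()['grip_width'])
# rows for the arc, tool rigid with lid, TCP 20 below edge: constant row in tool frame
r=190;
for d in(.05,.06):print(d, 'y',-r*np.sin(d),'z',r*(1-np.cos(d)))
E
```

```text
time: 20.15
tool_pos: [685.6, -35.7, 291.0]
tcp_rot: [-2.867, 0.002, 1.687]
contact_force: [-0.1, 0.7, 0.1]
grip_width: 36.7
finger_force: 0.0
time: 20.65
tool_pos: [685.9, -35.7, 291.5]
tcp_rot: [-2.868, 0.002, 1.687]
contact_force: [1.4, -0.1, 0.9]
grip_width: 11.7
finger_force: 30.0
[-0.1  0.8  0.4] [-0.26789524 -0.03316182 -0.96287717] 29.999521672725677 11.748305235994426
0.05 y -9.496042161428884 z 0.23745052495640628
0.06 y -11.393161231094473 z 0.34189741231120396
```

```bash
python3 -m crank '[[0,-0.0095,0,-0.05,0,0],[0,-0.0095,0,-0.05,0,0],[0,-0.0095,0,-0.05,0,0],[0,0,0,0,0,0]]'
python3 - <<'E'
from e import *
for t in(1.69,1.7,1.71):print(t,need(t,20))
E
```

```text
time: 21.15
tool_pos: [657.2, -39.1, 297.7]
tcp_rot: [-3.017, 0.001, 1.687]
contact_force: [1.3, 0.4, -4.5]
grip_width: 11.9
finger_force: 30.0
1.69 [-0.1 -0.1 -0.2]
1.7 [-0.1  1.8 -0.2]
1.71 [-0.1  3.7 -0.1]
```

Tracking well at about 1.69, so I'll continue down to about 1.2.

```bash
python3 -m crank '[[0,-0.0095,0,-0.05,0,0],[0,-0.0095,0,-0.05,0,0],[0,-0.0095,0,-0.05,0,0],[0,-0.0095,0,-0.05,0,0],[0,-0.0095,0,-0.05,0,0]]' && python3 -m crank '[[0,-0.0095,0,-0.05,0,0],[0,-0.0095,0,-0.05,0,0],[0,-0.0095,0,-0.05,0,0],[0,-0.0095,0,-0.05,0,0],[0,0,0,0,0,0]]'
python3 - <<'E'
from e import *
for t in(1.22,1.24):print(t,need(t,20))
b=cam('side');W2=lambda t:W(40-114*np.cos(t),-60,84+114*np.sin(t))
print(bot.get_obs()['joint_positions'].round(2))
E
```

```text
time: 21.78
tool_pos: [611.4, -44.5, 298.9]
tcp_rot: [3.015, 0.002, 1.688]
contact_force: [-0.3, -0.2, -1.5]
grip_width: 12.1
finger_force: 30.0
time: 22.4
tool_pos: [574.1, -48.9, 291.5]
tcp_rot: [2.816, 0.001, 1.687]
contact_force: [-0.3, 1.0, -1.0]
grip_width: 12.0
finger_force: 30.0
1.22 [ 0.  -4.6 -0.5]
1.24 [ 0.  -0.8 -0.4]
[-0.29  0.22  1.56  0.14  1.07 -0.45]
```

```bash
python3 -m crank '[[0,-0.0057,0,-0.03,0,0],[0,-0.0057,0,-0.03,0,0],[0,-0.0057,0,-0.03,0,0],[0,-0.0038,0,-0.02,0,0],[0,0,0,0,0,0]]'; python3 -m crank '[[0,-0.0019,0,-0.01,0,0],[0,-0.0019,0,-0.01,0,0],[0,0,0,0,0,0]]';python3 -m crank '[[0,-0.0019,0,-0.01,0,0],[0,0,0,0,0,0]]'
python3 - <<'E'
from e import *
for t in(1.08,1.1,1.12):print(t,need(t,20))
E
```

```text
time: 23.08
tool_pos: [555.4, -51.1, 284.6]
tcp_rot: [2.705, 0.002, 1.688]
contact_force: [-4.7, 1.4, 5.3]
grip_width: 11.6
finger_force: 30.0
time: 23.45
tool_pos: [552.1, -51.5, 283.2]
tcp_rot: [2.685, 0.002, 1.688]
contact_force: [-5.0, 0.9, 7.2]
grip_width: 11.8
finger_force: 30.0
time: 23.7
tool_pos: [550.4, -51.6, 282.4]
tcp_rot: [2.675, 0.002, 1.688]
contact_force: [-7.0, 0.4, 6.3]
grip_width: 11.6
finger_force: 30.0
1.08 [ 0.1 -5.7 -0.6]
1.1 [ 0.1 -1.9 -0.5]
1.12 [ 0.1  1.9 -0.4]
```

Contact came at about 1.13, in the seated range. Had the tip been on the block's face, it would have come near 1.22. I'll loosen the fingers a little, so they still catch the lid, and look.

```bash
python3 -m crank '[[0,0,0,0,0,0],[0,0,0,0,0,0],[0,0,0,0,0,0]]' 30;  python3 - <<'E'
from e import *
o=bot.get_obs();print(o['contact_force'],o['moment'],o['grip_width'],o['finger_force'])
b=cam('side');cv2.imwrite('pics/b5.png',cv2.resize(b['color'][150:310,215:375],(600,600),interpolation=2))
L=lambda t,l,y,z:W(100+l*np.cos(t)+z*np.sin(t),y,110-l*np.sin(t)+z*np.cos(t))
q=lambda P:((proj(b,P)-[215,150])*3.75).round()
print('tip',q(W(40-114*np.cos(1.65),-60,84+114*np.sin(1.65))))
for t in(1.05,1.08,1.1,1.12):print(t,'corner',q(L(t,-210,-162,0)),'catch',q(L(t,-110.5,-60,0)))
E
```

```text
time: 24.08
tool_pos: [550.2, -51.7, 281.1]
tcp_rot: [2.676, 0.002, 1.687]
contact_force: [0.1, -0.6, 0.6]
grip_width: 27.3
finger_force: 0.0
[ 0.13456559 -0.57675815  0.61464649] [-0.00671338  0.12384618 -0.03818334] 27.336172641661914 0.0
tip [323. 303.]
1.05 corner [268. 342.] catch [317. 296.]
1.08 corner [279. 337.] catch [322. 293.]
1.1 corner [285. 334.] catch [325. 292.]
1.12 corner [292. 331.] catch [328. 290.]
```

View pics/b5.png

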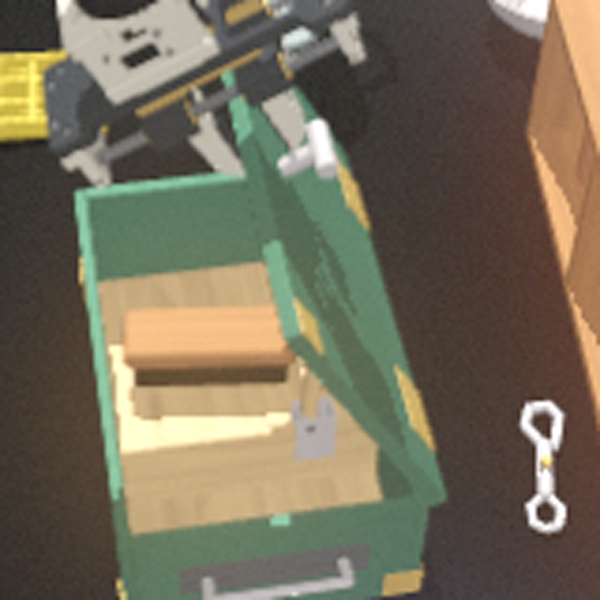

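The side view shows the lid propped, its near front corner at about (288,345), with both fingers clear of it and the contact force at zero. I'll withdraw along the lid's plane.

```bash
python3 -m crank '[[0,0,-0.008,0,0,0],[0,0,-0.012,0,0,0],[0,0,-0.03,0,0,0],[0,0,-0.04,0,0,0],[0,0,0,0,0,0]]'
python3 - <<'E'
from h import *
b=cam('side')['color'];p=cv2.imread('pics/b5.png');n=cv2.resize(b[150:310,215:375],(600,600),interpolation=2)
d=cv2.absdiff(n,p)[235:600].max(2);print('changed px below robot',(d>50).sum(), d[:,:450].mean())
E
python3 -m crank '[[0,0,0,0,0,0],[0,0,0,0,0,0],[0,0,0,0,0,0],[0,0,0,0,0,0]]'
python3 - <<'E'
from h import *
b=cam('side')['color'];p=cv2.imread('pics/b5.png');n=cv2.resize(b[150:310,215:375],(600,600),interpolation=2)
d=cv2.absdiff(n,p)[235:600].max(2);print('changed px',(d>50).sum());print(bot.get_obs()['tool_pos'])
E
```

```text
time: 24.75
tool_pos: [509.8, -56.8, 366.0]
tcp_rot: [2.669, 0.005, 1.686]
contact_force: [0.1, -0.2, -0.7]
grip_width: 27.2
finger_force: 0.0
changed px below robot 3591 7.333631659056317
time: 25.3
tool_pos: [509.7, -56.2, 361.3]
tcp_rot: [2.676, 0.001, 1.687]
contact_force: [0.3, 0.6, 0.5]
grip_width: 27.6
finger_force: 0.0
changed px 3629
[509.66887088 -56.17455486 361.43261649]
```

Run:
```python
from h import *
b=cam('side')['color'];p=cv2.imread('pics/b5.png');n=cv2.resize(b[150:310,215:375],(600,600),interpolation=2)
d=(cv2.absdiff(n,p).max(2)>50).astype('uint8');d[:235]=0
k,_,s,c=cv2.connectedComponentsWithStats(d)
print([list(map(int,x)) for x in s[1:] if x[4]>100])
A=cv2.cvtColor(p,6)[235:360,262:335];B=cv2.cvtColor(n,6)[235:360,262:335]
print(cv2.phaseCorrelate(np.float32(A),np.float32(B)),cv2.absdiff(A,B).mean())
```

```text
[[269, 242, 39, 94, 1572], [113, 490, 157, 57, 2064]]
((0.4425398810224692, 0.499981343440858), 0.6102024096679688) 20.960986301369864
```

The image shift at the lid's corner is about 0.1 px, so the lid hasn't moved. The remaining differences look like shadows. I'll hand in the job.

```bash
python3 -c "
from plant import bot
print(bot.close_job())"
```

```text
the job is handed in; nothing more can be done
None
```

The lid is propped on the stay at about 1.1 rad with the arm clear of it, no other item was touched, and I handed the job in at about 25 s. The catch fit was judged from where contact came and from the lid holding still after release, since the tip was hidden from view.

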